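# Close the soak pot

### The job

Lift the steel lid up and off the hook it hangs on, set it on the wide open steel pot that is fixed to the bench, and press it down firmly past its spring catches until it is fully home and sits flush and level on the rim all round; then let go. Do not drop the lid, and leave everything else on the bench where it is.

Things in the scene. Friction and masses are not known exactly. Their poses are not given: they have to be found in the camera images.
- lid: Loose round steel lid, about 120 g, hanging level on the stand's hook by a stirrup handle. Disc 102 across, 5 thick. Origin: centre of the disc's underside, the face that seats on the rim; z up. Below it a white plug goes down 24: 69 across at its tip, tapering out to 80 across at 16 below the origin.
- lid_grip (a point): Centre of the white upright grip block on top of the lid's handle, 62 above the lid's origin. The block is 14 along the lid's x, 24 along its y, 30 tall. Pinch it across its 24 mm (closing along the lid's y) with the fingertips no lower than 12 below this point, above the handle's crown.
- lid_crown (a point): Peak of the lid's stirrup handle (axis of its 8 mm rod), 47 above the lid's origin. The stirrup stands in the lid's y-z plane, legs at y = +-30; the free window under the crown, through which the hook passes, is 38 high.
- pot: Wide open steel pot fixed to the bench: 94 across outside, mouth 86 across, 90 tall, on a dark 112 mm foot. Origin: centre of its underside. Four small white spring roller catches 9 below the rim reach in to a 74 mm circle: a lid just laid on rests on them about 13 too high; about 8 to 17 N straight down at its centre snaps it home.
- pot_rim (a point): Centre of the pot's mouth, at the height of the rim's top (90 above the bench). The lid is home when its origin is here.
- stand: Hook stand fixed to the bench. Origin: on the bench right under the place where the lid hangs. Its 14 mm thick round post (172 tall) stands at x = +85 on a grey base; the 8 mm rod of the hook runs level from the post along the stand's -x, and the lid comes off that way.
- hook_seat (a point): Point on the hook rod's axis where the lid's crown hangs, 170 above the bench (stand axes).
- hook_tip (a point): Top of the hook's upturned end, 26 along -x from the seat and 15 above the rod's axis: raise the lid by 13 to 27 (20 is good), then move it along the stand's -x by at least 90, so that the disc too is clear of the hook, before going up or elsewhere.
- cup: Bystander, loose, to be left alone: the narrow open steel cup, 60 across, 75 tall. Origin: at its underside.
- sample_box: Bystander, loose, to be left alone: flat clear-topped sample box, 72 x 77 x 26. Origin: at its underside.
- tape: Bystander, loose, to be left alone: roll of dark tape lying flat, 84 across, 22 tall. Origin: at its underside.
- beaker: Bystander, loose, to be left alone: open glass beaker, 70 across, 85 tall. Origin: at its underside.
- driver: Bystander, loose, to be left alone: screwdriver lying on the bench. Origin: at its underside.
- timer: Bystander, loose, to be left alone: white timer, 60 x 75 x 22. Origin: at its underside.
- marker: Bystander, loose, to be left alone: white marker pen with black cap, 135 long. Origin: at its underside.
There are look-alikes about, which are no part of the job. Leave any pink or turquoise look-alike of the pot alone.

How it is judged:
By the outcome, as a careful person would: the job done as asked, in the order asked, and still so for the second after the job is handed in, with the robot touching nothing.
It also fails if it takes over 42 s, if anything falls off the work surface, if the arm or the gripper's body presses on something with over 40 N, if the wrist force passes 120 N, or if a joint passes its speed limit or range.

### The arm

A 6-joint arm with a two-finger parallel gripper is mounted at the origin on the work surface. World frame = base frame: x ahead of the robot, y to its left, z up, the work surface at z = 0. Lengths are in m, angles in degrees, forces in N, time in s.
With the tool pointing down it reaches from about 0.375 to 0.9 m from the base axis. Payload 3.1 kg.
Tool frame: the origin (TCP) lies between the finger pads; the fingertips stand 11 mm ahead of it and the grasp point (between the pads) lies 8 mm behind it; z points along the fingers, y is the line along which they close (so a half turn about z gives the same grasp; the last joint's range is limited). The gripper opens to 87 mm and grips with 3 to 60 N. Pads are 19 mm wide; open, the fingers measure 117 mm over their backs; the gripper's body (75 mm by 190 mm) begins 51 mm behind the grasp point.
Start: joints at [59.502, 30.224, 82.088, -0, 67.689, -10.227], TCP at [0.216, 0.586, 0.197] pointing down, gripper open.
Joint ranges: [-176.69, 176.69], [-43.24, 126.21], [12.49, 139.97], [-82, 262], [0, 151.66], [-163.58, 163.58]. Speed limits (degrees/s): [159.86, 159.86, 180, 180, 180, 180].

### API

Orientations are given as a 3x3 rotation matrix whose columns are the frame's x, y, z axes.
In Python, from rig import bot, viewer, workorder, models gives the robot as it stands.
- The arm moves only by the shell command python3 -m jog 'ROWS'. ROWS is JSON, a list of rows, each a list of 7 numbers: the opening, from 0 (shut) to 1 (fully open), then the shift along the tool's x, y, z in m, then the turn, a rotation vector about the tool's x, y, z in degrees. In form: [[claw, x, y, z, ax, ay, az], ...]. A call has 1 to 20 rows; each row is the pose to reach, as a shift and turn from the pose commanded when the call began, along the tool's axes at that moment; what a row does not reach only later rows make up. A row lasts 1/8 s, in which the tool goes at most 62.5 mm and 10.7 degrees, less where a joint would pass 70% of its speed; a pose out of reach is approached as far as the arm can. A call with a gripper value outside its range is refused whole. The fingers move at their own pace and stop on an object; the grip force is fixed at half the most. Time passes only in rows, so rows that repeat a pose let the fingers close. It gives the time, the measured TCP pose, the force, the opening and the grip force at its end, in the units of the state.
- bot.read_state(): the state, without advancing time (a new reading comes with each control period).
- viewer.capture(name): name is "scene" or "top"; returns (picture, depth): 480x640x3 uint8, blue, green, red; 480x640 float32, m along the optical axis (not along the pixel's ray), 0 where there is no reading.
- viewer.camera_info(name): a dict with "fx", "fy", "cx", "cy" (pixels), "dist_coeffs" ([k1, k2, p1, p2, k3] as OpenCV has them; the pictures are not rectified), "world_to_cam" (4x4, takes a point from world to camera coordinates). Camera axes: x right, y down, z forward; pixel columns grow to the right and rows downward; lengths in m; the calibration is good to about 2 mm. A picture is of the moment at which its call begins. camera_info takes no time and is no camera call.
- workorder.hand_in(): hands the job in; it is judged then, once.
Trained networks look in the newest picture that a camera, given by its name, has taken for a name from the list of things; names that differ only in an ending like _2 or _b are one class to them, and where a whole thing is asked for, a point or a joint stands for the part that bears it (a point fixed in the world has none). Each returns a list of dicts, best first, with "p" (0 to 1); they miss things now and then, are a little off and sometimes report something else, mostly with a low value. They report only what shows in the picture. A call takes as long as a camera call. They do not tell look-alikes from the thing itself.
- models.outline_of(camera, thing): "mask" (480x640 bool, what is visible of it).
- models.tip_of(camera, thing): "xyz" ([x, y, z] in m, in world coordinates, good to about 4 mm: a listed point, or the origin of a listed thing).
The state is a dict: "time_s": time; "joint_positions": joint angles; "qvel": joint speeds; "tau": joint torques, N m; "position": TCP position; "tcp_rot": TCP orientation; "force": force on the tool from outside, world axes, zero at the start; "moment": the same for the moment, N m; "opening": opening from 0.0 (shut) to 1.0 (fully open); "grasp_force": force on a finger pad.
Only numpy, scipy, OpenCV 4.12 (cv2) and the standard library are available. Lean on these libraries where they do the work, as an engineer would, in place of code of your own. Each camera call takes 0.05 s, during which the arm holds its last target. There are 200 camera calls.

## Working session

There is one attempt and no reset: what is moved stays moved. The work goes in short steps, Python scripts to look and compute and a shell command to move; the robot and the scene stay as the last step left them, time stands still between calls to the robot, and variables do not carry over. Pictures are saved under pics/ and viewed, at most 10 in all, crops included, and the job is handed in when it is done.

```bash
mkdir -p pics; python3 - <<'E'
from rig import bot, viewer, models
import cv2,numpy as np
s=bot.read_state(); print(s["time_s"],s["position"],np.round(s["tcp_rot"],3).tolist(),s["force"])
ims=[]
for c in ("scene","top"):
    im,d=viewer.capture(c); cv2.imwrite(f"pics/{c}0.png",im)
    for t in ("lid","lid_grip","lid_crown","pot","pot_rim","stand","hook_seat","hook_tip"):
        print(c,t,[(round(r["p"],2),np.round(r["xyz"],3).tolist()) for r in models.tip_of(c,t)[:4]])
print(bot.read_state()["time_s"])
E
```

```text
0.0 [0.21613616 0.58561311 0.19559729] [[-0.938, 0.346, -0.001], [0.346, 0.938, -0.002], [0.0, -0.002, -1.0]] [-0.24487777 -0.13104796  0.36222552]
scene lid [(0.73, [0.587, -0.191, 0.133])]
scene lid_grip [(0.79, [0.586, -0.192, 0.195])]
scene lid_crown [(0.93, [0.582, -0.193, 0.175])]
scene pot [(0.94, [0.592, 0.231, 0.001]), (0.93, [0.746, 0.209, 0.0]), (0.58, [0.586, -0.192, -0.005]), (0.57, [0.438, 0.15, 0.004])]
scene pot_rim [(0.89, [0.439, 0.149, 0.085]), (0.84, [0.748, 0.21, 0.092]), (0.58, [0.834, 0.079, 0.09]), (0.57, [0.591, 0.22, 0.09])]
scene stand [(0.79, [0.589, -0.194, -0.0]), (0.51, [0.45, -0.4, -0.001])]
scene hook_seat [(0.91, [0.593, -0.192, 0.166]), (0.32, [0.589, -0.19, -0.0])]
scene hook_tip []
top lid [(0.68, [0.588, -0.191, 0.13]), (0.65, [0.814, -0.038, 0.002]), (0.58, [0.374, 0.322, 0.004])]
top lid_grip [(0.81, [0.586, -0.191, 0.194])]
top lid_crown [(0.85, [0.587, -0.19, 0.179])]
top pot [(0.83, [0.59, 0.225, -0.003]), (0.75, [0.44, 0.142, 0.0]), (0.6, [0.831, 0.081, -0.003]), (0.56, [0.747, 0.214, 0.001])]
top pot_rim [(0.87, [0.594, 0.225, 0.093]), (0.81, [0.747, 0.207, 0.089]), (0.74, [0.44, 0.149, 0.092]), (0.57, [0.832, 0.08, 0.09])]
top stand [(0.61, [0.474, 0.014, -0.001])]
top hook_seat [(0.59, [0.585, -0.194, 0.176])]
top hook_tip [(0.61, [0.559, -0.183, 0.188])]
0.9
```

View pics/scene0.png

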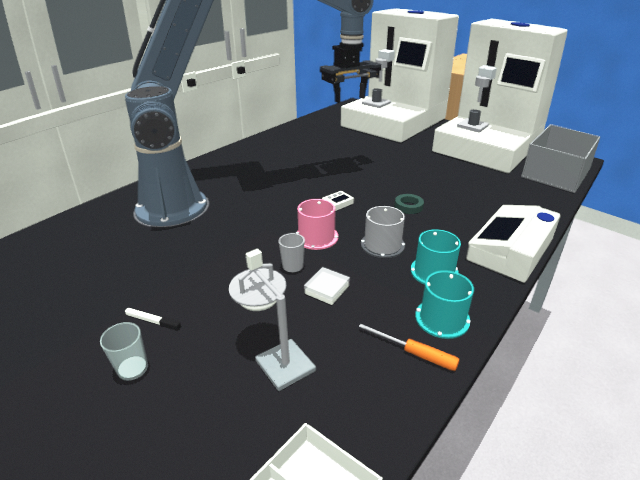

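View pics/top0.png

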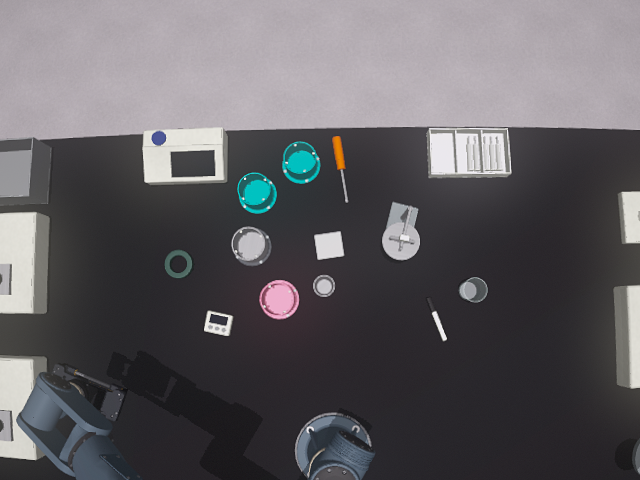

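The four pot-like things in the top picture are grey at (251,246), pink at (279,299), and turquoise at (257,193) and (301,162). The grey one fits "steel" with a dark foot. The lid hangs at (401,240), with its post up-image at about (407,212). Next I'll measure precisely and confirm in a crop.

```bash
cat > h.py <<'E'
import numpy as np,cv2
from rig import bot,viewer,models
def cloud(c):
    im,d=viewer.capture(c); k=viewer.camera_info(c)
    K=np.array([[k["fx"],0,k["cx"]],[0,k["fy"],k["cy"]],[0,0,1]])
    v,u=np.mgrid[:480,:640]
    n=cv2.undistortPoints(np.stack([u,v],-1).reshape(-1,1,2).astype(float),K,np.array(k["dist_coeffs"])).reshape(480,640,2)
    P=np.dstack([n*d[...,None],d]); T=np.linalg.inv(np.array(k["world_to_cam"]))
    W=P@T[:3,:3].T+T[:3,3]; W[d==0]=np.nan
    return im,W
def near(W,x,y,r,z0,z1):
    with np.errstate(invalid="ignore"):
        return (np.hypot(W[...,0]-x,W[...,1]-y)<r)&(W[...,2]>z0)&(W[...,2]<z1)
def circ(p):
    A=np.c_[2*p[:,:2],np.ones(len(p))]; b=(p[:,:2]**2).sum(1)
    s=np.linalg.lstsq(A,b,rcond=None)[0]; return s[:2],np.sqrt(s[2]+s[:2]@s[:2])
E
python3 - <<'E'
from h import *
for c in ("top","scene"):
    im,W=cloud(c)
    def rep(n,m):
        p=W[m]; print(c,n,len(p),np.round(np.median(p,0),4),np.round(p.min(0),4),np.round(p.max(0),4)); return p
    p=rep("rim",near(W,.592,.225,.06,.084,.1)); 
    if len(p)>5: print(circ(p))
    rep("pink",near(W,.44,.149,.06,.084,.1))
    p=rep("gripblock",near(W,.587,-.191,.03,.188,.225))
    rep("griptop",near(W,.587,-.191,.03,.203,.225))
    if len(p)>5: print(cv2.minAreaRect((p[:,:2]*1000).astype(np.float32)))
    m=near(W,.587,-.191,.07,.118,.142); p=rep("disc",m)
    h=cv2.convexHull((p[:,:2]*1000).astype(np.float32)); print(cv2.minEnclosingCircle(h))
    p=rep("rod",near(W,.63,-.2,.07,.162,.182)); q=p[:,:2]
    p=rep("posttop",near(W,.67,-.2,.04,.16,.2))
    p=rep("base",near(W,.66,-.2,.07,.004,.03)); 
    if len(p)>5: print(cv2.minAreaRect((p[:,:2]*1000).astype(np.float32)))
    if c=="top": a,b=im[180:270,365:445],im[200:290,210:300]; a,b=[cv2.resize(t,(400,400),interpolation=cv2.INTER_CUBIC) for t in(a,b)]; cv2.imwrite("pics/crop1.png",np.hstack([a,b]))
    else: cv2.imwrite("pics/crop2.png",cv2.resize(im[190:390,215:475],None,fx=3,fy=3,interpolation=cv2.INTER_CUBIC))
E
```

```text
top rim 167 [0.5962 0.2218 0.0906] [0.5492 0.1775 0.0841] [0.6394 0.2698 0.0989]
(array([0.5932183 , 0.22419244]), np.float64(0.0441386282788623))
top pink 176 [0.4377 0.1525 0.0911] [0.3948 0.0995 0.0841] [0.4852 0.1928 0.0992]
top gripblock 65 [ 0.5849 -0.1891  0.2073] [ 0.559  -0.2034  0.1882] [ 0.5932 -0.1782  0.2142]
top griptop 53 [ 0.5854 -0.1905  0.2082] [ 0.5772 -0.2034  0.2039] [ 0.5932 -0.1796  0.2142]
((575.2623291015625, -189.14178466796875), (24.490869522094727, 34.494293212890625), 81.51490783691406)
top disc 862 [ 0.5819 -0.1858  0.1369] [ 0.538  -0.2418  0.1261] [ 0.6348 -0.1405  0.142 ]
((585.8688354492188, -191.23794555664062), 51.666900634765625)
top rod 162 [ 0.6112 -0.2025  0.1737] [ 0.5659 -0.2229  0.1621] [ 0.6758 -0.1586  0.1819]
top posttop 60 [ 0.6552 -0.2096  0.1734] [ 0.6315 -0.2207  0.1634] [ 0.6758 -0.2017  0.1819]
top base 573 [ 0.6775 -0.2001  0.0133] [ 0.6175 -0.2686  0.004 ] [ 0.7295 -0.133   0.0295]
((676.7322387695312, -199.0274658203125), (106.25752258300781, 136.45262145996094), 6.227665901184082)
scene rim 205 [0.5953 0.2238 0.0877] [0.5471 0.1
[... 308 characters left out ...]
 -0.1941  0.2071] [ 0.5793 -0.205   0.2033] [ 0.5975 -0.1805  0.2092]
((588.5651245117188, -192.85186767578125), (23.846080780029297, 17.462890625), 80.57308197021484)
scene disc 1389 [ 0.5948 -0.2024  0.1353] [ 0.5366 -0.2429  0.118 ] [ 0.6396 -0.1422  0.1414]
((587.7985229492188, -191.07379150390625), 52.5851936340332)
scene rod 396 [ 0.6092 -0.2067  0.1718] [ 0.5633 -0.226   0.162 ] [ 0.6769 -0.1607  0.182 ]
scene posttop 157 [ 0.6652 -0.2134  0.1711] [ 0.631  -0.2228  0.1601] [ 0.6769 -0.2028  0.1744]
scene base 1595 [ 0.675  -0.2216  0.0131] [ 0.618  -0.2628  0.0041] [ 0.7174 -0.1662  0.0299]
((666.9993286132812, -215.041015625), (81.24018096923828, 86.7516098022461), 74.33357238769531)
```

View pics/crop1.png

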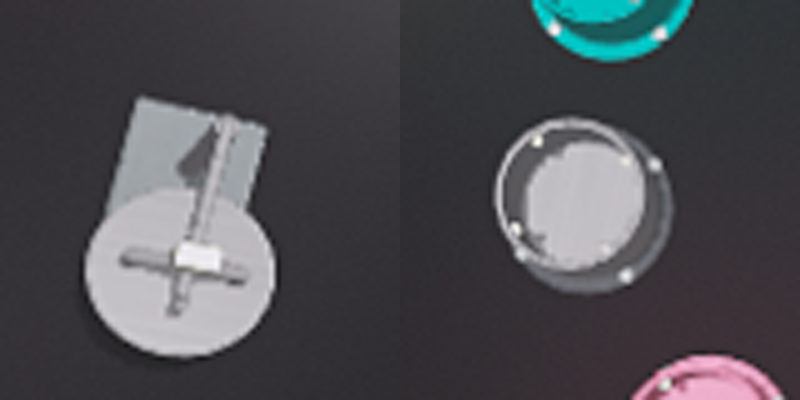

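View pics/crop2.png

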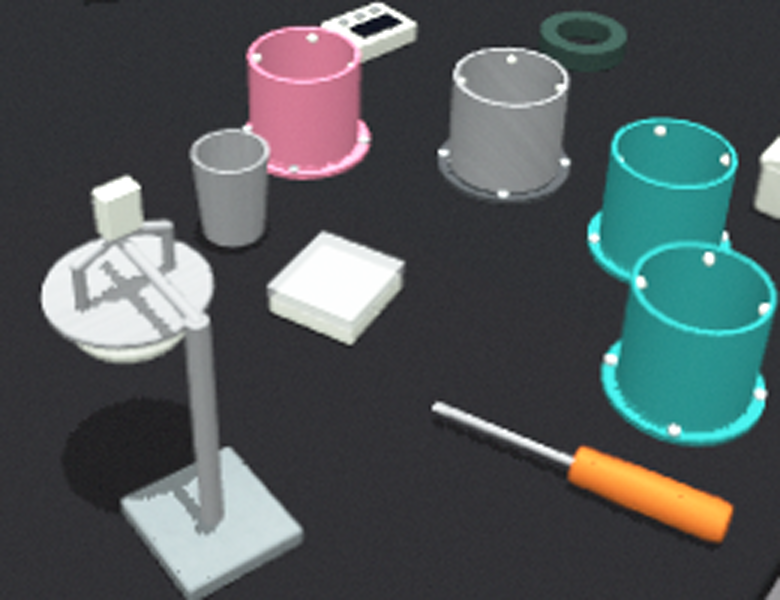

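The crops show one steel lid hanging on the hook stand, and the plain grey steel pot with its dark foot, separate from the pink and turquoise ones. Next I'll get the hook direction and the moves.

```bash
cat >> h.py <<'E'
from scipy.spatial.transform import Rotation as R
def shift(target,yaw=None):
    "row numbers (tool axes) taking present TCP to target, with tool y at world angle yaw"
    s=bot.read_state(); M=np.array(s["tcp_rot"]); d=M.T@(np.array(target)-s["position"])
    t=np.zeros(3)
    if yaw is not None:
        y=np.r_[np.cos(yaw),np.sin(yaw),0]; z=np.r_[0,0,-1.]
        t=R.from_matrix(M.T@np.c_[np.cross(y,z),y,z]).as_rotvec(degrees=True)
    print("shift",np.round(d,4),"turn",np.round(t,2))
E
python3 - <<'E'
from h import *
for c in ("top","scene"):
    im,W=cloud(c)
    m=near(W,.64,-.2,.05,.164,.182); p=W[m]; p=p[p[:,0]>.605][:,:2].astype(np.float32)
    l=cv2.fitLine(p,cv2.DIST_HUBER,0,.001,.001).ravel(); print(c,len(p),l,np.degrees(np.arctan2(l[1],l[0])))
    m=near(W,.587,-.191,.04,.164,.183); p=W[m]; q=(p[:,:2]-[.587,-.191])
    a=np.radians(-14); v=-np.sin(a)*q[:,0]+np.cos(a)*q[:,1]; p=p[np.abs(v)>.014][:,:2].astype(np.float32)
    l=cv2.fitLine(p,cv2.DIST_HUBER,0,.001,.001).ravel(); print("stirrup",len(p),l,np.degrees(np.arctan2(l[1],l[0])))
th=np.radians(-13)
s=np.radians(77); shift([.587,-.192,.27],s); shift([.587,-.192,.195],s)
E
```

```text
top 87 [ 0.95995414 -0.28015724  0.64243555 -0.20658833] -16.269588
stirrup 43 [ 0.21562418  0.97647643  0.5859751  -0.1882863 ] 77.547844
scene 195 [ 0.96594846 -0.25873455  0.6568468  -0.21298788] -14.9949875
stirrup 93 [ 0.22378132  0.97463936  0.589974   -0.19267195] 77.06877
shift [-0.6172 -0.6017 -0.0734] turn [ 0.    0.   -7.27]
shift [-0.6172 -0.6017  0.0016] turn [ 0.    0.   -7.27]
```

```bash
python3 -m jog '[[1,0,0,-0.07,0,0,0],[1,-0.04,-0.04,-0.09,0,0,-6],[1,-0.08,-0.08,-0.09,0,0,-6],[1,-0.12,-0.12,-0.09,0,0,-6],[1,-0.16,-0.16,-0.09,0,0,-6],[1,-0.2,-0.2,-0.09,0,0,-6],[1,-0.24,-0.24,-0.09,0,0,-6],[1,-0.28,-0.275,-0.09,0,0,-6],[1,-0.32,-0.315,-0.09,0,0,-6],[1,-0.36,-0.355,-0.09,0,0,-6],[1,-0.4,-0.395,-0.09,0,0,-6],[1,-0.44,-0.43,-0.09,0,0,-6],[1,-0.48,-0.47,-0.09,0,0,-6],[1,-0.52,-0.51,-0.09,0,0,-6],[1,-0.56,-0.55,-0.09,0,0,-6],[1,-0.6,-0.59,-0.09,0,0,-6],[1,-0.617,-0.602,-0.09,0,0,-6],[1,-0.617,-0.602,-0.09,0,0,-6],[1,-0.617,-0.602,-0.09,0,0,-6]]'; python3 - <<'E'
from h import *
print(bot.read_state()["tcp_rot"],bot.read_state()["joint_positions"],bot.read_state()["force"]); shift([.587,-.192,.195],np.radians(75.5))
E
```

```text
time_s: 3.48
position: [0.5859, -0.191, 0.2864]
tcp_rot: [[-0.969, 0.246, -0.001], [0.246, 0.969, 0.001], [0.001, 0.001, -1.0]]
force: [-0.7, -0.3, 0.1]
opening: 0.999
grasp_force: 0.0
[[-9.69270640e-01  2.45994074e-01 -1.15834382e-03]
 [ 2.45992920e-01  9.69271053e-01  1.05345987e-03]
 [ 1.38189402e-03  7.36143348e-04 -9.99998774e-01]] [-2.84451883e+01  2.47231254e+01  7.68695233e+01  2.18995791e-02
  7.84944579e+01 -1.04209010e+02] [-0.6590702  -0.32770925  0.07202409]
shift [-0.0014 -0.0007  0.0914] turn [ 0.04 -0.08  0.26]
```

```bash
python3 -m jog '[[1,-0.001,-0.001,0.04,0,0,0],[1,-0.001,-0.001,0.07,0,0,0],[1,-0.001,-0.001,0.085,0,0,0],[1,-0.001,-0.001,0.091,0,0,0],[1,-0.001,-0.001,0.091,0,0,0],[0,-0.001,-0.001,0.091,0,0,0],[0,-0.001,-0.001,0.091,0,0,0],[0,-0.001,-0.001,0.091,0,0,0],[0,-0.001,-0.001,0.091,0,0,0],[0,-0.001,-0.001,0.091,0,0,0],[0,-0.001,-0.001,0.091,0,0,0],[0,-0.001,-0.001,0.091,0,0,0],[0,-0.001,-0.001,0.091,0,0,0]]'
```

```text
time_s: 5.1
position: [0.5874, -0.1934, 0.1955]
tcp_rot: [[-0.969, 0.247, -0.0], [0.247, 0.969, 0.0], [0.0, 0.0, -1.0]]
force: [0.3, 1.3, -1.0]
opening: 0.171
grasp_force: 0.0
```

```bash
python3 - <<'E'
from h import *
s=bot.read_state(); print(s["opening"],s["grasp_force"],s["force"])
im,d=viewer.capture("scene"); cv2.imwrite("pics/s2.png",cv2.resize(im[130:390,150:410],None,fx=2.3,fy=2.3,interpolation=cv2.INTER_CUBIC))
E
```

```text
0.1706594741989191 0.0 [ 0.28312931  1.31926171 -0.99748617]
```

View pics/s2.png

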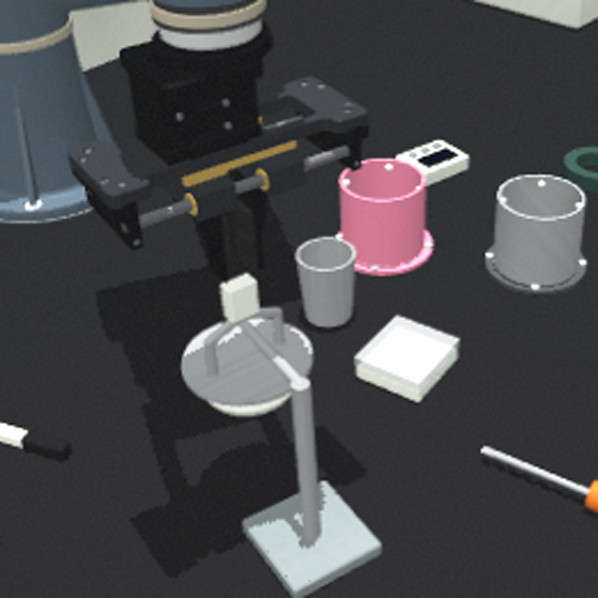

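The picture shows the white block at (240,298) unpinched. The finger pair at (240,240) seems to stand behind it, on the robot's side. I'll measure the finger positions against the reported TCP.

```bash
python3 - <<'E'
from h import *
s=bot.read_state(); print(s["position"],s["joint_positions"],s["time_s"])
for c in ("scene","top"):
    im,W=cloud(c); k=viewer.camera_info(c)
    T=np.array(k["world_to_cam"]); K=np.array([[k["fx"],0,k["cx"]],[0,k["fy"],k["cy"]],[0,0,1]])
    for z in (.195,.25,.35):
        q=cv2.projectPoints(np.array([[.5874,-.1934,z]]),cv2.Rodrigues(T[:3,:3])[0],T[:3,3],K,np.array(k["dist_coeffs"]))[0].ravel(); print(c,z,q.round())
    dark=im.max(2)<70
    for a,b in ((.175,.19),(.19,.205),(.205,.22),(.22,.24),(.24,.26),(.26,.3)):
        p=W[near(W,.56,-.19,.13,a,b)&dark]
        if len(p): print(a,b,len(p),p.min(0).round(3),p.max(0).round(3),np.median(p,0).round(3))
    print("block",[ (r["p"],np.round(r["xyz"],4)) for r in models.tip_of(c,"lid_grip")[:2]],[ (r["p"],np.round(r["xyz"],4)) for r in models.tip_of(c,"lid")[:1]])
    cv2.imwrite(f"pics/n_{c}.png",im)
E
```

```text
[ 0.58742634 -0.19341236  0.19553154] [-2.85625754e+01  2.97774924e+01  8.31297856e+01 -2.61434080e-03
  6.70942638e+01 -1.04291304e+02] 5.15
scene 0.195 [253. 259.]
scene 0.25 [250. 231.]
scene 0.35 [244. 176.]
0.205 0.22 1 [ 0.599 -0.189  0.22 ] [ 0.599 -0.189  0.22 ] [ 0.599 -0.189  0.22 ]
0.22 0.24 193 [ 0.574 -0.211  0.221] [ 0.604 -0.181  0.24 ] [ 0.596 -0.19   0.231]
0.24 0.26 217 [ 0.575 -0.214  0.24 ] [ 0.606 -0.179  0.26 ] [ 0.596 -0.189  0.25 ]
0.26 0.3 577 [ 0.534 -0.288  0.26 ] [ 0.646 -0.11   0.3  ] [ 0.599 -0.188  0.293]
block [(0.64, array([ 0.5868, -0.191 ,  0.1914])), (0.45, array([ 3.476e-01, -3.116e-01,  2.000e-04]))] [(0.75, array([ 0.5864, -0.1955,  0.1322]))]
top 0.195 [404. 238.]
top 0.25 [407. 235.]
top 0.35 [414. 229.]
0.26 0.3 1 [ 0.545 -0.211  0.295] [ 0.545 -0.211  0.295] [ 0.545 -0.211  0.295]
block [(0.62, array([ 0.5837, -0.1955,  0.1952]))] [(0.46, array([ 0.5857, -0.1918,  0.1287]))]
```

```bash
python3 - <<'E'
from h import *
s=bot.read_state(); print(s["opening"],s["grasp_force"],s["time_s"])
im,W=cloud("scene")
for v in range(228,272,3):
    print(v,[(int(im[v,u].max()),*(W[v,u]*1000).round().astype(int).tolist()) for u in (246,250,254,258,262) if np.isfinite(W[v,u,0])])
cv2.imwrite("pics/s3.png",cv2.resize(im[200:320,200:320],(600,600),interpolation=cv2.INTER_CUBIC))
E
```

```text
0.006705742653389964 0.0 5.45
228 [(25, 597, -209, 268), (29, 599, -203, 266), (40, 599, -194, 262), (29, 602, -189, 260), (35, 297, 88, 0)]
231 [(26, 596, -209, 262), (25, 598, -203, 260), (36, 598, -194, 255), (28, 601, -189, 254), (35, 306, 79, -2)]
234 [(26, 592, -207, 254), (27, 598, -204, 255), (39, 596, -193, 248), (28, 601, -190, 249), (36, 316, 69, -2)]
237 [(28, 586, -203, 244), (28, 597, -203, 249), (37, 598, -196, 245), (25, 601, -190, 243), (36, 329, 57, 0)]
240 [(26, 583, -201, 235), (25, 597, -204, 243), (38, 600, -198, 241), (28, 602, -192, 239), (37, 338, 48, -1)]
243 [(25, 583, -201, 229), (27, 596, -204, 237), (38, 598, -197, 233), (29, 602, -192, 232), (33, 347, 40, -2)]
246 [(30, 581, -201, 222), (29, 596, -204, 231), (42, 597, -197, 228), (31, 600, -191, 226), (39, 358, 29, 0)]
249 [(38, 333, -4, -3), (27, 594, -204, 224), (79, 599, -200, 224), (149, 586, -180, 207), (36, 368, 19, 0)]
252 [(72, 342, -12, -3), (237, 583, -195, 208), (236, 588, -191, 208), (237, 594, -187, 208), (37, 377, 10, -1)]
255 [(164, 581, -203, 205), (237, 590, -202, 208), (228, 593, -196, 207), (207, 594, -188, 202), (55, 385, 2, -1)]
258 [(143, 562, -189, 182), (218, 593, -205, 205), (208, 595, -198, 202), (208, 596, -190, 198), (80, 598, -183, 195)]
261 [(119, 374, -41, 0), (219, 592, -205, 198), (207, 594, -198, 196), (208, 595, -190, 192), (124, 596, -182, 188)]
264 [(72, 383, -49, 0), (217, 591, -205, 192), (206, 592, -197, 188), (206, 595, -191, 185), (184, 597, -184, 182)]
267 [(34, 391, -57, 0), (217, 588, -203, 183), (208, 593, -199, 183), (179, 595, -191, 179), (140, 593, -181, 173)]
270 [(144, 398, -64, -2), (176, 587, -203, 176), (148, 589, -196, 173), (178, 595, -192, 173), (241, 562, -155, 135)]
```

View pics/s3.png

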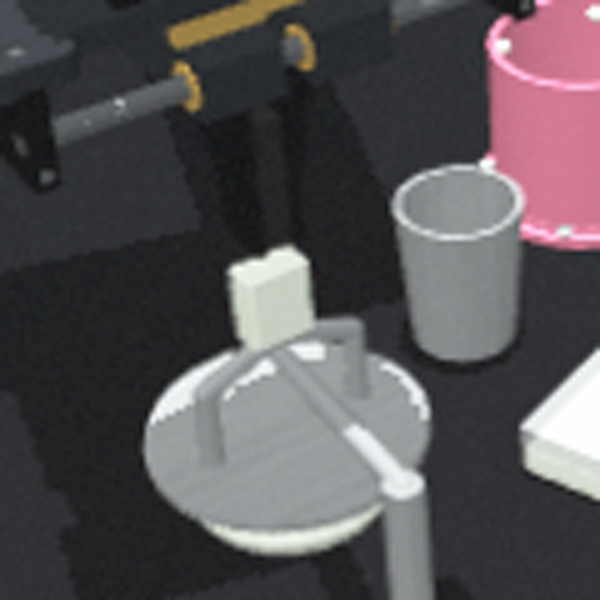

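The fingers are fully shut above the block. Their tips are at about z 0.221 by the camera, though the state implies 0.184, so the reported z is roughly 37 mm too low. x and y agree. I'll open and lower part of the way, then check against the camera.

```bash
python3 -m jog '[[1,0,0,0,0,0,0],[1,0,0,0,0,0,0],[1,0,0,0,0,0,0],[1,0,0,0,0,0,0],[1,0,0,0,0,0,0],[1,0,0,0,0,0,0],[1,0,0,0,0,0,0],[1,0,0,0.01,0,0,0],[1,0,0,0.018,0,0,0],[1,0,0,0.018,0,0,0]]'; python3 - <<'E'
from h import *
im,W=cloud("scene")
s=bot.read_state(); M=np.array(s["tcp_rot"]); L=(W-s["position"])@M   # tool coords
dark=im.max(2)<75
m=dark&(np.abs(L[...,0])<.03)&(np.abs(L[...,1])<.075)&(L[...,2]<.03)&(L[...,2]>-.1)
for a in np.arange(-.1,.03,.01):
    p=L[m&(L[...,2]>=a)&(L[...,2]<a+.01)]
    if len(p): print(round(a,3),len(p),p[:,:2].min(0).round(3),p[:,:2].max(0).round(3),"y<0 / y>0 n",(p[:,1]<0).sum(),(p[:,1]>0).sum())
cv2.imwrite("pics/s4.png",cv2.resize(im[180:300,190:310],(600,600),interpolation=cv2.INTER_CUBIC))
E
```

```text
time_s: 6.75
position: [0.5866, -0.193, 0.1762]
tcp_rot: [[-0.969, 0.247, -0.002], [0.247, 0.969, 0.001], [0.003, 0.001, -1.0]]
force: [-0.1, -0.4, -0.1]
opening: 0.981
grasp_force: 0.0
-0.1 31 [-0.029  0.046] [0.013 0.052] y<0 / y>0 n 0 31
-0.09 39 [-0.014  0.047] [0.002 0.058] y<0 / y>0 n 0 39
-0.08 130 [-0.014 -0.058] [0.009 0.059] y<0 / y>0 n 49 81
-0.07 116 [-0.014 -0.056] [0.01  0.057] y<0 / y>0 n 55 61
-0.06 102 [-0.014 -0.055] [0.009 0.053] y<0 / y>0 n 46 56
-0.05 96 [-0.014 -0.053] [0.01  0.051] y<0 / y>0 n 44 52
-0.04 98 [-0.014 -0.052] [0.009 0.051] y<0 / y>0 n 50 48
-0.03 54 [-0.014 -0.052] [0.01  0.052] y<0 / y>0 n 26 28
```

View pics/s4.png

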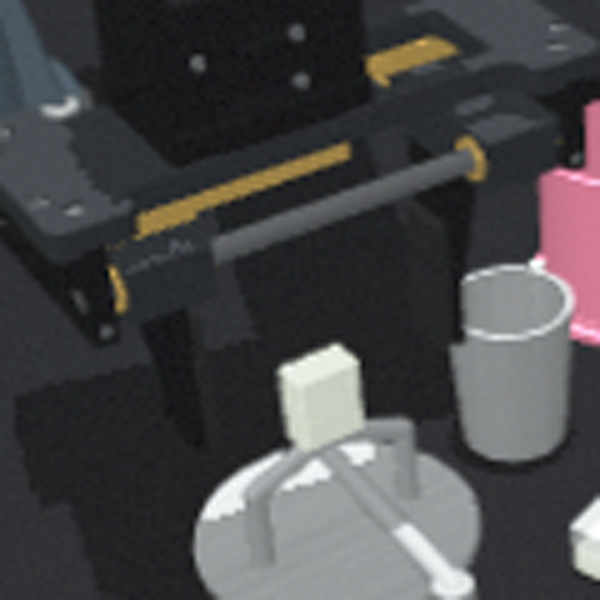

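The picture shows the open fingers at about (190,440) and (440,410), either side of the white block at (320,395). Their tips are at tool z −0.025, so the 36 mm offset is confirmed. They straddle the block evenly. I'll lower another 16 mm and grip.

```bash
python3 -m jog '[[1,0,0,0.008,0,0,0],[1,0,0,0.016,0,0,0],[1,0,0,0.016,0,0,0],[0,0,0,0.016,0,0,0],[0,0,0,0.016,0,0,0],[0,0,0,0.016,0,0,0],[0,0,0,0.016,0,0,0],[0,0,0,0.016,0,0,0],[0,0,0,0.016,0,0,0],[0,0,0,0.016,0,0,0],[0,0,0,0.016,0,0,0],[0,0,0,0.016,0,0,0]]'
```

```text
time_s: 8.3
position: [0.5877, -0.193, 0.1616]
tcp_rot: [[-0.969, 0.247, 0.0], [0.247, 0.969, 0.001], [-0.0, 0.001, -1.0]]
force: [-0.4, 2.2, 0.7]
opening: 0.272
grasp_force: 29.9
```

```bash
python3 -m jog '[[0,0,0,-0.007,0,0,0],[0,0,0,-0.014,0,0,0],[0,0,0,-0.02,0,0,0],[0,0,0,-0.02,0,0,0]]'; python3 - <<'E'
from h import *
im,W=cloud("scene")
p=W[near(W,.587,-.191,.07,.14,.165)]; print(np.median(p[:,2]))
s=bot.read_state(); print(s["opening"],s["grasp_force"],s["force"])
for n in("lid","lid_crown"): print([(r["p"],np.round(r["xyz"],4)) for r in models.tip_of("scene",n)[:1]])
E
```

```text
time_s: 8.8
position: [0.5878, -0.1938, 0.1824]
tcp_rot: [[-0.969, 0.247, 0.001], [0.247, 0.969, -0.001], [-0.002, -0.001, -1.0]]
force: [1.4, -0.2, -1.1]
opening: 0.274
grasp_force: 29.9
0.1560638915851318
0.2766280309104891 29.900261163711548 [-0.32885117 -0.92955279 -2.10217295]
[(0.88, array([ 0.5888, -0.1936,  0.1547]))]
[(0.98, array([ 0.587 , -0.1945,  0.1986]))]
```

```bash
python3 -m jog '[[0,0.015,0,0,0,0,0],[0,0.03,0,0,0,0,0],[0,0.05,0,0,0,0,0],[0,0.07,0,0,0,0,0],[0,0.09,0,0,0,0,0],[0,0.105,0,0,0,0,0],[0,0.105,0,0,0,0,0],[0,0.105,0,-0.02,0,0,0],[0,0.105,0,-0.03,0,0,0],[0,0.105,0,-0.03,0,0,0]]'; python3 - <<'E'
from h import *
im,W=cloud("scene"); s=bot.read_state(); print(s["position"])
x,y=s["position"][:2]
p=W[near(W,x,y,.065,.165,.195)]; print(np.median(p[:,2]),cv2.minEnclosingCircle((p[:,:2]*1000).astype(np.float32)))
for c in("scene","top"): 
    if c=="top": viewer.capture(c)
    for n in("lid","lid_grip"): print(c,[(r["p"],np.round(r["xyz"],4)) for r in models.tip_of(c,n)[:1]])
shift([.5935,.2235,.213])
cv2.imwrite("pics/s5.png",im)
E
```

```text
time_s: 10.2
position: [0.4868, -0.1681, 0.2123]
tcp_rot: [[-0.969, 0.246, 0.002], [0.246, 0.969, -0.001], [-0.003, -0.001, -1.0]]
force: [0.2, 0.0, -1.9]
opening: 0.274
grasp_force: 29.9
[ 0.48613749 -0.16773851  0.21166221]
0.18620395685231664 ((487.3179931640625, -167.12376403808594), 52.231719970703125)
scene [(0.82, array([ 0.4873, -0.1694,  0.1817]))]
scene [(0.86, array([ 0.4833, -0.1686,  0.2442]))]
top [(0.49, array([ 0.4841, -0.1671,  0.1788]))]
top [(0.62, array([ 0.4872, -0.1712,  0.2449]))]
shift [-0.0084  0.4054 -0.0019] turn [0. 0. 0.]
```

View pics/s5.png

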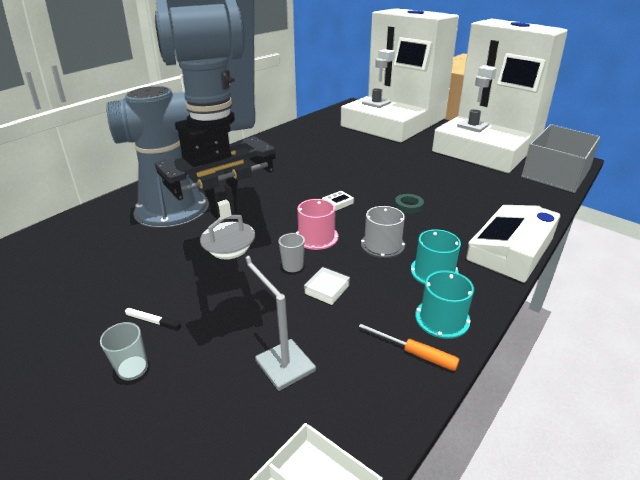

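The lid hangs level in the gripper at (228,238), well clear of the hook. Its centre is within 1 mm of the TCP in x and y. Carrying it to the grey pot.

```bash
python3 -m jog '[[0,0,0.02,0,0,0,0],[0,0,0.05,0,0,0,0],[0,0,0.085,0,0,0,0],[0,0,0.12,0,0,0,0],[0,0,0.155,0,0,0,0],[0,0,0.19,0,0,0,0],[0,-0.008,0.225,0,0,0,0],[0,-0.008,0.26,0,0,0,0],[0,-0.008,0.295,0,0,0,0],[0,-0.008,0.33,0,0,0,0],[0,-0.008,0.365,0,0,0,0],[0,-0.008,0.39,0,0,0,0],[0,-0.008,0.405,0,0,0,0],[0,-0.008,0.405,0,0,0,0],[0,-0.008,0.405,0,0,0,0],[0,-0.008,0.405,0,0,0,0]]'; python3 - <<'E'
from h import *
for c in("scene","top"):
    im,W=cloud(c); s=bot.read_state(); x,y=s["position"][:2]
    p=W[near(W,x,y,.065,.165,.195)]; print(c,s["position"],np.median(p[:,2]),cv2.minEnclosingCircle((p[:,:2]*1000).astype(np.float32)))
    p=W[near(W,.5935,.2235,.056,.082,.095)]; print(len(p),circ(p))
    for n in("lid","pot","pot_rim"): print(n,[(r["p"],np.round(r["xyz"],4)) for r in models.tip_of(c,n)[:4] if abs(r["xyz"][0]-.593)<.03])
    # level check: plane fit of disc top
    p=W[near(W,x,y,.05,.178,.195)]; A=np.c_[p[:,:2]-[x,y],np.ones(len(p))]; print("slope",np.linalg.lstsq(A,p[:,2],rcond=None)[0])
shift([.5935,.2235,.15],np.radians(75.8))
E
```

```text
time_s: 12.5
position: [0.5931, 0.2219, 0.2116]
tcp_rot: [[-0.969, 0.248, -0.0], [0.248, 0.969, -0.0], [0.0, -0.0, -1.0]]
force: [0.3, 0.3, -0.6]
opening: 0.275
grasp_force: 29.9
scene [0.59320002 0.22205182 0.2116514 ] 0.18528267035630167 ((593.103271484375, 222.04881286621094), 52.98613739013672)
271 (array([0.59418134, 0.22304691]), np.float64(0.044842308932397094))
lid [(0.76, array([0.597 , 0.2197, 0.181 ]))]
pot [(0.79, array([0.5908, 0.2265, 0.0013]))]
pot_rim [(0.95, array([0.5896, 0.2253, 0.09  ]))]
slope [-0.00098799  0.02379782  0.18569637]
top [0.59328771 0.22256728 0.21168325] 0.18765953081238407 ((567.2928466796875, 227.8387451171875), 43.3484992980957)
16 (array([0.5582437 , 0.19872344]), np.float64(0.007314193898470255))
lid [(0.53, array([0.5906, 0.2247, 0.1786]))]
pot []
pot_rim [(0.67, array([0.5905, 0.2231, 0.0937]))]
slope [-0.00128772  0.00692284  0.18756637]
shift [-0.      0.0007  0.0616] turn [-0.    0.   -0.08]
```

```bash
python3 -m jog '[[0,0,0.001,0.02,0,0,0],[0,0,0.001,0.04,0,0,0],[0,0,0.001,0.055,0,0,0],[0,0,0.001,0.065,0,0,0],[0,0,0.001,0.072,0,0,0],[0,0,0.001,0.072,0,0,0]]'; python3 -m jog '[[0,0,0,0.004,0,0,0],[0,0,0,0.008,0,0,0],[0,0,0,0.008,0,0,0]]'
```

```text
time_s: 13.65
position: [0.5934, 0.2239, 0.1392]
tcp_rot: [[-0.969, 0.247, -0.001], [0.247, 0.969, -0.0], [0.001, -0.0, -1.0]]
force: [0.4, -0.2, -1.3]
opening: 0.273
grasp_force: 29.9
time_s: 14.02
position: [0.594, 0.224, 0.1323]
tcp_rot: [[-0.969, 0.247, 0.001], [0.247, 0.969, 0.0], [-0.001, 0.0, -1.0]]
force: [-0.3, -0.8, 2.9]
opening: 0.269
grasp_force: 29.9
```

Contact with the catches came at about the expected height. Now I press.

```bash
python3 -m jog '[[0,0,0,0.003,0,0,0],[0,0,0,0.006,0,0,0],[0,0,0,0.009,0,0,0],[0,0,0,0.011,0,0,0],[0,0,0,0.011,0,0,0]]'; python3 - <<'E'
from h import *
im,W=cloud("scene"); s=bot.read_state(); x,y=s["position"][:2]; print(s["position"],s["force"],s["moment"])
p=W[near(W,x,y,.049,.09,.112)]; A=np.c_[p[:,:2]-[x,y],np.ones(len(p))]; print(len(p),np.median(p[:,2]),"slope",np.linalg.lstsq(A,p[:,2],rcond=None)[0])
E
```

```text
time_s: 14.65
position: [0.5938, 0.2239, 0.1206]
tcp_rot: [[-0.969, 0.246, 0.0], [0.246, 0.969, -0.0], [-0.0, -0.0, -1.0]]
force: [0.2, 0.4, 0.9]
opening: 0.268
grasp_force: 29.9
[0.59374497 0.22388945 0.12059582] [ 0.51490063 -0.14795864  0.95755062] [-0.23968831  0.02209508  0.04638054]
634 0.09447116786096815 slope [-0.00161651  0.01025993  0.09491875]
```

It snapped through. The disc top is at 94.5 mm against 95 expected. I'll press a bit further to be sure it is bottomed.

```bash
python3 -m jog '[[0,0,0,0.002,0,0,0],[0,0,0,0.004,0,0,0],[0,0,0,0.004,0,0,0]]'
```

```text
time_s: 15.08
position: [0.5943, 0.2244, 0.12]
tcp_rot: [[-0.969, 0.246, 0.003], [0.246, 0.969, 0.001], [-0.003, 0.001, -1.0]]
force: [-3.9, -0.3, 17.1]
opening: 0.274
grasp_force: 30.0
```

It is bottomed: 17 N for 0.6 mm of travel. Unload, open and retreat upward.

```bash
python3 -m jog '[[0,0,0,-0.003,0,0,0],[0,0,0,-0.003,0,0,0],[1,0,0,-0.003,0,0,0],[1,0,0,-0.003,0,0,0],[1,0,0,-0.003,0,0,0],[1,0,0,-0.003,0,0,0],[1,0,0,-0.003,0,0,0],[1,0,0,-0.003,0,0,0],[1,0,0,-0.02,0,0,0],[1,0,0,-0.05,0,0,0],[1,0,0,-0.1,0,0,0],[1,0,0,-0.15,0,0,0],[1,0,0,-0.15,0,0,0]]'; python3 - <<'E'
from h import *
for c in("scene","top"):
    im,W=cloud(c); x,y=.594,.224
    p=W[near(W,x,y,.049,.085,.112)]; A=np.c_[p[:,:2]-[x,y],np.ones(len(p))]; print(c,len(p),np.median(p[:,2]),"slope",np.linalg.lstsq(A,p[:,2],rcond=None)[0])
    print([(r["p"],np.round(r["xyz"],4)) for r in models.tip_of(c,"lid")[:1]])
    cv2.imwrite(f"pics/end_{c}.png",im)
E
```

```text
time_s: 16.7
position: [0.5969, 0.2247, 0.2736]
tcp_rot: [[-0.969, 0.246, 0.013], [0.246, 0.969, 0.002], [-0.012, 0.006, -1.0]]
force: [-0.5, -0.6, 0.6]
opening: 1.001
grasp_force: 0.0
scene 648 0.09403020447111554 slope [-0.01531259  0.01037782  0.09430547]
[(0.57, array([0.5932, 0.2249, 0.0929]))]
top 103 0.09590569694069839 slope [-0.05063819  0.03791883  0.09467352]
[(0.52, array([0.5932, 0.2264, 0.0895]))]
```

View pics/end_scene.png

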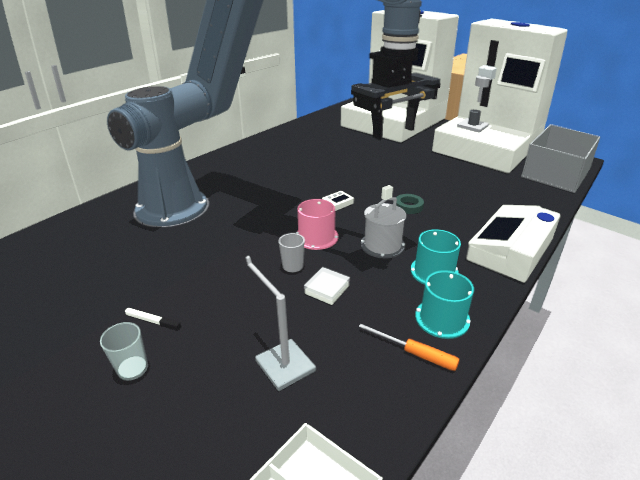

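The lid sits on the grey pot at (384,210), the gripper is clear, and everything else is in place. One fit hints at a slight slope, so I'll check that with averaged, robust readings.

```bash
python3 - <<'E'
from h import *
Ps=[]
for i in range(10):
    im,W=cloud("scene"); Ps.append(W[near(W,.594,.224,.047,.085,.105)])
    if i==0: cv2.imwrite("pics/end_c.png",cv2.resize(im[170:270,330:440],(660,600),interpolation=cv2.INTER_CUBIC))
p=np.vstack(Ps)
from scipy.optimize import least_squares
f=lambda a:a[0]*(p[:,0]-.594)+a[1]*(p[:,1]-.224)+a[2]-p[:,2]
print(least_squares(f,[0,0,.095],loss="soft_l1",f_scale=.001).x)
for dx in(-.035,0,.035):
    for dy in(-.035,0,.035):
        q=p[np.hypot(p[:,0]-.594-dx,p[:,1]-.224-dy)<.01]
        if len(q): print(dx,dy,len(q),np.median(q[:,2]).round(4))
E
```

```text
[-0.00257935  0.00299193  0.09404046]
-0.035 -0.035 100 0.0941
-0.035 0 191 0.0941
-0.035 0.035 42 0.0937
0 -0.035 392 0.0944
0 0 270 0.094
0 0.035 158 0.0942
0.035 -0.035 152 0.0936
0.035 0 287 0.094
0.035 0.035 93 0.0939
```

View pics/end_c.png

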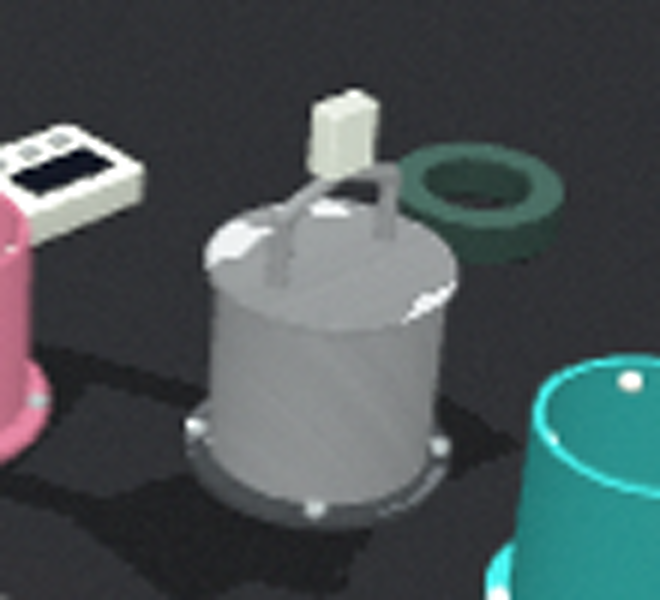

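The lid is flush and level: within 0.2° and at the right height, with its disc sitting on the rim at (330,265) in the crop.

```bash
python3 -c "
from rig import workorder
print(workorder.hand_in())"
```

```text
the job is handed in; nothing more can be done
None
```

The lid is off the hook, pressed past the catches and sitting flush and level on the grey steel pot; the gripper has let go and is clear, the other items look undisturbed in the final picture, and the job is handed in at about 17 s of the 42 s allowed.

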